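# Open the fitter's chest by its pop-up T-handle

### The job

Open the aluminium component chest on the bench: push the round release button in its lid so that the T-handle pops up, then turn the handle a quarter turn clockwise (seen from above) to unlatch the lid. The lid then lifts slowly on its sprung hinges; take the hand out of its way and leave the lid standing fully open, without disturbing the bowl, the plaster cast or the spatula beside the chest.

Things in the scene. Friction and masses are not known exactly. Their poses are not given: they have to be found in the camera images.
- chest: Aluminium chest, fixed on the bench, 300 deep (x) x 400 wide (y) x 195 mm high with its lid shut; the lid is the whole top. Origin: centre of its underside; x points from its front (latch) edge, nearest the robot, to its back (hinge) edge, y to its left, z up. Bowl, cast and spatula lie beside it, at least 25 mm clear of its sides.
- button_top (a point): Centre of the top face of the round steel release button, 26 mm in diameter, in a black bezel ring; at rest it stands 7 mm proud of the plate, 204 mm above the bench, 58 mm from the T-handle's axis towards the hinge (chest x -37, y 0).
- release_button (a joint): Travel of the button: 0 out, 0.005 m fully pressed (straight down). Sprung: it starts to move at 2 N, lets the handle go at about 3 mm (3.5 N), bottoms at 4.5 N, and comes back out when released.
- t_handle (a point): Centre of the T-handle's steel cross bar, 94 long (y) x 14 wide (x) x 12 mm high, on a 22 mm round hub and stem. z is the stem's axis, along which it pops and about which it turns. At the start the bar lies in its pocket parallel to the chest's front edge, its top 1 mm above the plate, no room for fingers; centre 192 mm above the bench.
- handle_pop (a joint): How far the T-handle stands out: 0 in its pocket, 0.024 m popped out. A pawl holds it in until the button is pressed; then a spring (9 falling to 6 N) throws it straight out and holds it there, the bar 13 to 25 mm above the plate, free on all sides. Pressed back down over its pocket it latches in again.
- handle_turn (a joint): Turn, rad, clockwise from above: 0 bar parallel to the chest's front edge, 1.57 (stop) bar front to back. The pocket stops it at 0.1 while the handle is in. Clockwise, the bar's right end (chest -y) comes to the chest's front, its left end goes to the hinge. It takes 0.12 to 0.2 N m (5 N at the bar's end) and stays where left. The cam frees the lid at about 1.1.
- lid (a joint): Opening of the lid about its back edge (hinge line: chest x 156, 167 mm above the bench), rad: 0 shut, 0.95 fully open (stop), its front edge then about 430 mm above the bench. Once the cam is free, sprung, damped hinges lift it by themselves in 3 to 6 s (front edge about 0.1 m/s or less), pushing up with 4 to 8 N against anything in its way.
- mixing_bowl: Bystander: blue plaster mixing bowl, 130 mm across the rim, 100 mm high. Origin: centre of its underside.
- plaster_cast: Bystander: white plaster model of a leg stump, standing, 112 mm across, 150 mm high with a thin steel rod up to 208 mm. Origin: centre of its underside.
- spatula: Bystander: plaster spatula 200 mm long, lying along its x axis. Origin: centre of its underside.
- latch_plate (a point): Point on the face of the latch's dark steel plate, on the T-handle's axis (it rides on the lid; axes as the chest's while shut): chest x -95, y 0, 197 mm above the bench. The plate is 116 x 132 mm, set in the lid's top at mid-width near the front; a pocket 24 mm wide holds the T-handle, the button is behind it.

How it is judged:
On the way, in this order (a step that is already met when the one before it is completed fails the run):
1. the button has been pressed and the T-handle has popped out (value of joint handle_pop above 0.02 m and value of joint lid below 0.05 rad), for 0.1 s.
2. the popped T-handle has been turned far enough to free the lid (value of joint handle_turn above 1.05 rad and value of joint handle_pop above 0.012 m), for 0.1 s.
At the end, for the whole second after the job is handed in: The lid stands open by more than 0.85 rad and at rest, the T-handle still out by more than 12 mm and turned more than 1.0 rad, and the bowl, cast and spatula are within 30 mm of where they were (value of joint lid above 0.85 rad and velocity of joint lid between -0.05 and 0.05 rad/s and value of joint handle_pop above 0.012 m and value of joint handle_turn above 1 rad and distance of each of mixing_bowl, plaster_cast, spatula from where it was at the start of the episode below 0.03 m); the robot touches nothing.
It fails at once if the mixing bowl is moved more than 30 mm or tipped (distance of mixing_bowl from where it was at the start of the episode above 0.03 m or angle between mixing_bowl's own z axis and vertical above 0.4 rad).
It fails at once if the plaster cast is moved more than 30 mm or tipped (distance of plaster_cast from where it was at the start of the episode above 0.03 m or angle between plaster_cast's own z axis and vertical above 0.4 rad).
It fails at once if the spatula is moved more than 30 mm (distance of spatula from where it was at the start of the episode above 0.03 m).
It also fails if it takes over 45 s, if anything falls off the work surface, if the arm or the gripper's body presses on something with over 40 N, if the wrist force passes 120 N, or if a joint passes its speed limit or range.

### The arm

A 6-joint arm with a two-finger parallel gripper is mounted at the origin on the work surface. World frame = base frame: x ahead of the robot, y to its left, z up, the work surface at z = 0. Lengths are in m, angles in rad, forces in N, time in s.
With the tool pointing down it reaches from about 0.275 to 0.725 m from the base axis. Payload 5.6 kg.
Tool frame: the origin (TCP) lies midway between the tips of the shut fingers; the grasp point (between the pads) lies 19 mm behind it (manip.tcp_to_grasp is the distance from the TCP to the grasp point, in m); z points along the fingers, y is the direction in which the jaws open and shut (so a half turn about z gives the same grasp; the last joint's range is limited). The gripper opens to 85 mm and grips with 20 to 120 N. Pads are 22 mm wide; open, the fingers measure 114 mm over their backs; the gripper's body (76 mm by 85 mm) begins 54 mm behind the grasp point. The pads swing forward as they close: fully open they stand 13 mm farther back than shut.
Start: joints at [1.486, 0.255, 0.108, 0, -1.424, -0.285], TCP at [0.199, 0.513, 0.231] pointing down, gripper open.
Joint ranges: [-2.95, 2.95], [-1.21, 1.97], [-1.09, 1.5], [-2.87, 1.71], [-2.94, -0.07], [-3.05, 3.05]. Speed limits (rad/s): [2.57, 2.57, 3.14, 3.14, 3.14, 3.14].

### API

Orientations are given as a unit quaternion [x, y, z, w].
In Python, from cell import manip gives the robot as it stands.
- The arm moves only by the shell command python3 -m creep 'ROWS' [OPENING] [FORCE]. ROWS is text: rows parted by semicolons, each of 6 numbers parted by spaces: the shift along the tool's x, y, z in mm, then the turn, a rotation vector about the tool's x, y, z in degrees. A call has 1 to 8 rows; each row is the pose to reach, as a shift and turn from the pose commanded when the call began, along the tool's axes at that moment; what a row does not reach only later rows make up. A row lasts 1/10 s, in which the tool goes at most 50 mm and 8.59 degrees, less where a joint would pass 70% of its speed; a pose out of reach is approached as far as the arm can. A call with a gripper value outside its range is refused whole. OPENING is the closure, from -1 (fully open) to 1 (shut), set as the call begins (- or left out, the last holds). The fingers move at their own pace and stop on an object; FORCE is the grip in N (left out, the last holds). Time passes only in rows, so rows that repeat a pose let the fingers close. It gives the time, the measured TCP pose, the force and the opening at its end, in the units of the state.
- manip.read_state(): the state, without advancing time (a new reading comes with each control period).
- manip.get_image(name): name is "scene" or "top"; returns a dict with "pixels" (480x640x3 uint8, red, green, blue), "camera_matrix" (3x3 intrinsics, pixels), "origin" and "attitude" of the camera in the world. Camera axes: x right, y down, z forward; pixel columns grow to the right and rows downward; lengths in m; the calibration is good to about 2 mm. A picture is of the moment at which its call begins. There is no depth.
- manip.close_job(): hands the job in, once; it reports no verdict.
Trained networks look in a picture, given as the dict that the camera call returned (one of the last four; its "shot" number tells which), for a name from the list of things; names that differ only in an ending like _2 or _b are one class to them, and where a whole thing is asked for, a point or a joint stands for the part that bears it (a point fixed in the world has none). Each returns a list of dicts, best first, with "conf" (0 to 1); they miss things now and then, are a little off and sometimes report something else, mostly with a low value. They report only what shows in the picture. A call takes as long as a camera call.
- manip.look_for(name, picture): "location" ([x, y, z] in m, in world coordinates, good to about 4 mm: the middle of the surface that is visible of it).
- manip.outline_of(name, picture): "region" (480x640 bool, what is visible of it).
- manip.place_of(name, picture): "location" ([x, y, z] in m, in world coordinates, good to about 4 mm: a listed point, or the origin of a listed thing).
The state is a dict: "time_s": time; "joint_pos": joint angles; "joint_vel": joint speeds; "joint_efforts": joint torques, N m; "position": TCP position; "ee_rot": TCP orientation; "force": force on the tool from outside, world axes, zero at the start; "moment": the same for the moment, N m; "gripper_width": finger opening in m.
Only numpy, scipy, OpenCV 4.12 (cv2) and the standard library are available. Lean on these libraries where they do the work, as an engineer would, in place of code of your own. Each camera call takes 0.05 s, during which the arm holds its last target. There are 200 camera calls.

## Working session

There is one attempt and no reset: what is moved stays moved. The work goes in short steps, Python scripts to look and compute and a shell command to move; the robot and the scene stay as the last step left them, time stands still between calls to the robot, and variables do not carry over. Pictures are saved under pics/ and viewed, about 8 in all and at most 12, crops included, and the job is handed in when it is done.

```bash
mkdir -p pics; cat > h.py <<'E'
import numpy as np,cv2
from scipy.spatial.transform import Rotation as R
from cell import manip
def snap(n,f):
    p=manip.get_image(n); cv2.imwrite('pics/'+f,p['pixels'][:,:,::-1].copy()); return p
def toolrel(P):
    s=manip.read_state(); return R.from_quat(s['ee_rot']).inv().apply(np.array(P)-s['position'])*1000
E
python3 - <<'E'
from h import *
np.set_printoptions(precision=4,suppress=True)
s=manip.read_state(); print(s)
print(R.from_quat(s['ee_rot']).as_matrix())
for n in ['scene','top']:
    p=snap(n,n+'0.png'); print(n,p['origin'],p['attitude'],p['camera_matrix'][0])
    for t in ['chest','button_top','t_handle','latch_plate','mixing_bowl','plaster_cast','spatula']:
        for d in manip.place_of(t,p)[:1]: print(t,d)
E
```

```text
{'time_s': 0.0, 'joint_pos': array([ 1.4856,  0.2557,  0.107 , -0.0004, -1.4239, -0.2846]), 'joint_vel': array([-0.0014, -0.0009,  0.0003,  0.0011, -0.0002, -0.0009]), 'joint_efforts': array([  0.0004, -38.6628,  23.7938,   5.3654,  -0.0062,  -0.    ]), 'position': array([0.1985, 0.5124, 0.2304]), 'ee_rot': array([ 0.983 , -0.1839, -0.0001,  0.0009]), 'force': array([-0.445 ,  0.1129, -0.1409]), 'moment': array([-0.0531,  0.0462, -0.0456]), 'gripper_width': 0.08525558693226613}
[[ 0.9324 -0.3615 -0.0006]
 [-0.3615 -0.9324 -0.0018]
 [ 0.0001  0.0019 -1.    ]]
scene [ 1.3261 -0.627   1.3184] [ 0.8509  0.4059 -0.1369 -0.3041] [591.0514   0.     317.2698]
button_top {'location': [0.5477, 0.4768, 0.0007], 'conf': 0.6}
t_handle {'location': [0.5259, 0.0183, 0.1939], 'conf': 0.52}
latch_plate {'location': [0.5303, 0.0198, 0.1992], 'conf': 0.67}
mixing_bowl {'location': [0.5465, 0.4741, 0.0031], 'conf': 0.97}
plaster_cast {'location': [0.5221, -0.5131, -0.0001], 'conf': 0.94}
spatula {'location': [0.3746, 0.345, 0.0003], 'conf': 0.44}
top [ 0.2456 -0.0239  1.7028] [ 0.7072 -0.6988  0.0772 -0.0747] [556.6387   0.     318.7055]
button_top {'location': [0.5818, 0.0446, 0.1979], 'conf': 0.43}
t_handle {'location': [0.5285, 0.0202, 0.1912], 'conf': 0.69}
mixing_bowl {'location': [0.5453, 0.4772, 0.0005], 'conf': 0.58}
plaster_cast {'location': [0.5197, -0.515, 0.0055], 'conf': 0.92}
spatula {'location': [0.3757, 0.3429, -0.0011], 'conf': 0.6}
```

```bash
python3 - <<'E'
import cv2
a=cv2.imread('pics/scene0.png');b=cv2.imread('pics/top0.png')
cv2.imwrite('pics/s0v.png',a)
c=b
cv2.imwrite('pics/t0v.png',c)
E
```

```text
(no output)
```

View pics/scene0.png

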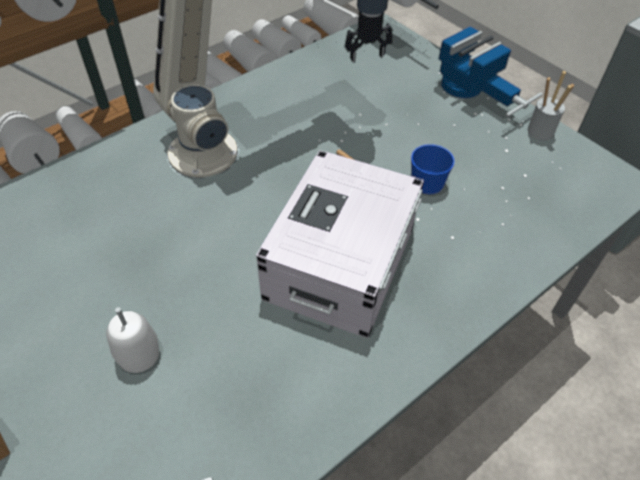

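View pics/top0.png

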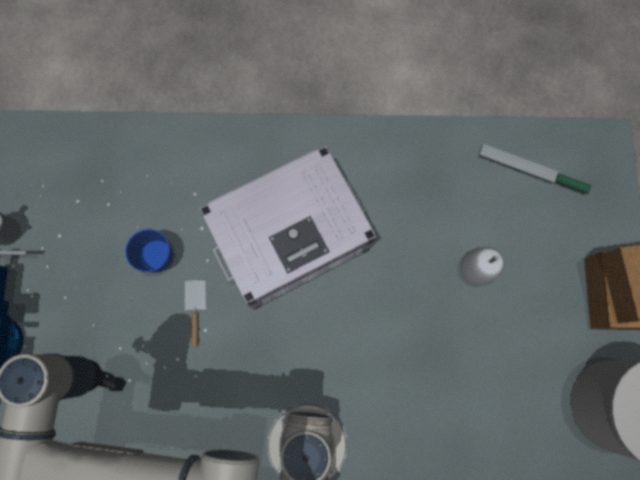

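The top view shows the chest yawed by about 25°, with the button at about (293,234), the handle at about (302,253), the bowl at (149,251), the spatula at (196,310) and the cast at (482,266). Next I'll measure the handle, the button and the yaw accurately.

```bash
cat >> h.py <<'E'
def ray(p,uv,z):
    K=p['camera_matrix'];Rm=R.from_quat(p['attitude']).as_matrix()
    d=Rm@np.linalg.inv(K)@np.array([uv[0],uv[1],1.]); o=np.array(p['origin']); return o+d*(z-o[2])/d[2]
def proj(p,P):
    c=R.from_quat(p['attitude']).inv().apply(np.array(P)-p['origin']); q=p['camera_matrix']@c; return q[:2]/q[2]
E
python3 - <<'E'
from h import *
np.set_printoptions(precision=4,suppress=True)
im={}
for n,box in [('top',(255,205,345,285)),('scene',(280,175,360,240))]:
    p=snap(n,n+'1.png')
    for t,z in [('t_handle',.198),('button_top',.204),('latch_plate',.197)]:
        for d in manip.outline_of(t,p)[:1]:
            m=d['region']; ys,xs=np.nonzero(m)
            r=cv2.minAreaRect(np.c_[xs,ys].astype(np.float32)); 
            c=[ray(p,q,z) for q in cv2.boxPoints(r)]
            print(n,t,round(d['conf'],2),m.sum(),(xs.mean(),ys.mean()),ray(p,(xs.mean(),ys.mean()),z)[:2],ray(p,r[0],z)[:2])
            e=[c[1]-c[0],c[2]-c[1]]; print('   sides',[(round(np.linalg.norm(v),3),round(np.degrees(np.arctan2(v[1],v[0])),1)) for v in e])
    x0,y0,x1,y1=box
    c=cv2.resize(p['pixels'][y0:y1,x0:x1,::-1],None,fx=6,fy=6,interpolation=cv2.INTER_CUBIC); im[n]=c
h=max(c.shape[0] for c in im.values())
cv2.imwrite('pics/c1t.png',im['top']);cv2.imwrite('pics/c1s.png',im['scene'])
a,b=im['top'],im['scene']; w=np.zeros((h,a.shape[1]+b.shape[1],3),np.uint8);w[:a.shape[0],:a.shape[1]]=a;w[:b.shape[0],a.shape[1]:]=b
print(w.shape); cv2.imwrite('pics/c1.png',cv2.resize(w,None,fx=.75,fy=.75))
# lid rect, top: bright pixels
p=manip.get_image('top');g=cv2.cvtColor(p['pixels'],cv2.COLOR_RGB2HSV)
for q in [(204,210),(325,150),(378,235),(250,300)]: print(ray(p,q,.195))
E
```

```text
top t_handle 0.46 142 (np.float64(302.6619718309859), np.float64(251.51408450704224)) [0.5303 0.0164] [0.5292 0.0156]
   sides [(np.float64(0.086), np.float64(-61.2)), (np.float64(0.016), np.float64(-152.2))]
top button_top 0.54 62 (np.float64(292.8225806451613), np.float64(232.7741935483871)) [0.5814 0.0443] [0.5808 0.0438]
   sides [(np.float64(0.022), np.float64(-89.3)), (np.float64(0.023), np.float64(-178.9))]
scene t_handle 0.66 188 (np.float64(309.52127659574467), np.float64(204.96808510638297)) [0.5354 0.0141] [0.5359 0.0149]
   sides [(np.float64(0.093), np.float64(115.2)), (np.float64(0.022), np.float64(8.7))]
scene button_top 0.58 63 (np.float64(330.6190476190476), np.float64(209.34920634920636)) [0.5846 0.043 ] [0.5848 0.0424]
   sides [(np.float64(0.023), np.float64(51.4)), (np.float64(0.024), np.float64(-40.4))]
scene latch_plate 0.88 15466 (np.float64(343.07002457002454), np.float64(225.39344368291736)) [0.6402 0.037 ] [0.6241 0.0397]
   sides [(np.float64(0.452), np.float64(128.9)), (np.float64(0.382), np.float64(24.4))]
(480, 1020, 3)
[0.6456 0.2946 0.195 ]
[ 0.828  -0.0424  0.195 ]
[ 0.5801 -0.1917  0.195 ]
[0.3957 0.1564 0.195 ]
```

View pics/c1.png

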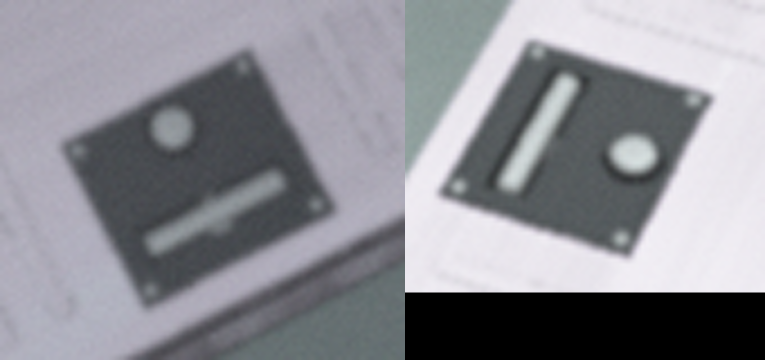

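The two cameras agree: handle at about (0.5325, 0.0155), button at about (0.5835, 0.043) and chest yaw about 28.3°. The handle–button distance comes out at 58 mm, as listed. Next I'll move over the button with the fingers shut, turned so the jaws line up for the bar.

```bash
python3 -m creep '40 22 -9 0 0 5; 80 45 -18 0 0 10; 120 67 -27 0 0 15; 160 90 -36 0 0 20; 200 112 -45 0 0 25; 240 135 -54 0 0 30; 280 158 -63 0 0 35; 320 181 -70 0 0 40.5' 1 40
python3 -c "
from h import *
print(toolrel([.5835,.043,.214]),manip.read_state()['joint_pos'])"
```

```text
time_s: 2.05
position: [0.4327, 0.2268, 0.3022]
ee_rot: [0.858, -0.514, 0.0, -0.001]
force: [0.3, 0.5, 0.4]
gripper_width: 0.0002
[233.21077646 -46.30888273  88.1997532 ] [ 8.04522062e-01  1.19672806e-01  1.17412485e-01  1.69531287e-04
 -1.56722136e+00 -3.13818548e-01]
```

```bash
python3 -m creep '45 -9 7 0 0 0; 90 -18 15 0 0 0; 135 -27 25 0 0 0; 180 -36 35 0 0 0; 215 -43 45 0 0 0; 233 -46 60 0 0 0; 233 -46 60 0 0 0;233 -46 60 0 0 0'
python3 - <<'E'
from h import *
s=manip.read_state();print(s['position'],s['force'],toolrel([.5835,.043,.204]))
ims=[]
p=snap('scene','s2.png');print(proj(p,s['position']),proj(p,[.5835,.043,.204]))
c=p['pixels'][120:270,250:410,::-1]
cv2.imwrite('pics/c2.png',cv2.resize(c,None,fx=4,fy=4,interpolation=cv2.INTER_CUBIC))
E
```

```text
time_s: 2.85
position: [0.5826, 0.0449, 0.241]
ee_rot: [0.858, -0.513, -0.0, 0.0]
force: [0.4, -0.5, -0.5]
gripper_width: -0.0001
[0.58261859 0.04485529 0.24100672] [ 0.43766157 -0.49641767 -0.53114408] [ 2.05396896  0.06694924 37.00665704]
[331.15525466 198.58583391] [330.34935405 209.09867793]
```

View pics/c2.png

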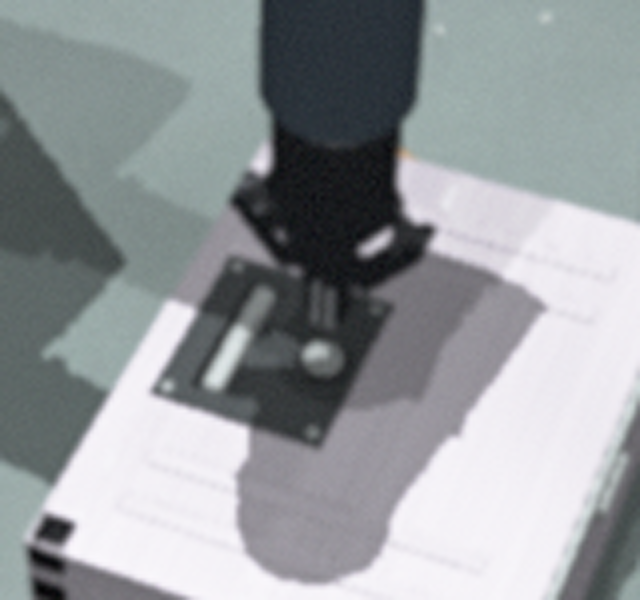

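The shut fingertips, at about (330,201), sit directly above the button at (330,209). Pressing in small steps.

```bash
python3 -m creep '1 0 18 0 0 0; 2 0 30 0 0 0; 2 0 35 0 0 0; 2 0 38 0 0 0; 2 0 40 0 0 0; 2 0 41 0 0 0;2 0 41 0 0 0'
python3 - <<'E'
from h import *
p=snap('scene','s3.png')
print(manip.place_of('t_handle',p)[:1])
E
```

```text
time_s: 3.6
position: [0.5833, 0.0438, 0.2022]
ee_rot: [0.859, -0.512, 0.0, -0.0]
force: [-4.1, 1.5, 7.1]
gripper_width: 0.0001
[{'location': [0.5282, 0.0144, 0.1932], 'conf': 0.68}]
```

```bash
python3 -m creep '0 0 1 0 0 0; 0 0 2 0 0 0; 0 0 2 0 0 0'
python3 - <<'E'
from h import *
p=snap('scene','s4.png')
print(manip.place_of('t_handle',p)[:1])
c=p['pixels'][150:270,250:410,::-1]
cv2.imwrite('pics/c4.png',cv2.resize(c,None,fx=5,fy=5,interpolation=cv2.INTER_CUBIC))
E
```

```text
time_s: 4.0
position: [0.5837, 0.0437, 0.1992]
ee_rot: [0.859, -0.512, 0.0, -0.0]
force: [-2.5, 2.2, 4.7]
gripper_width: 0.0001
[{'location': [0.5275, 0.0155, 0.2181], 'conf': 0.73}]
```

View pics/c4.png

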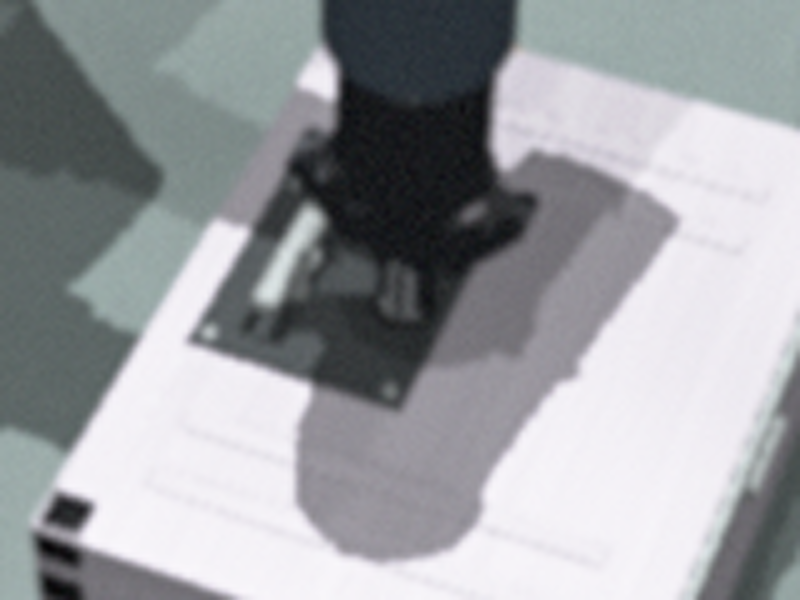

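The handle has popped: the bar now shows at z≈0.218, standing clear of its pocket. Retreating upward and opening.

```bash
python3 -m creep '0 0 -15 0 0 0; 0 0 -45 0 0 0; 0 0 -75 0 0 0; 0 25 -85 0 0 0; 0 58 -85 0 0 0; 0 58 -85 0 0 0'
python3 -m creep '0 0 0 0 0 0;0 0 0 0 0 0;0 0 0 0 0 0' -0.2
python3 - <<'E'
from h import *
for n in ['scene','top']:
    p=snap(n,n+'5.png')
    print(manip.place_of('t_handle',p)[:1])
    for d in manip.outline_of('t_handle',p)[:1]:
        m=d['region']; ys,xs=np.nonzero(m); r=cv2.minAreaRect(np.c_[xs,ys].astype(np.float32)); c=[ray(p,q,.222) for q in cv2.boxPoints(r)]
        e=[c[1]-c[0],c[2]-c[1]];print(ray(p,r[0],.222),[(round(np.linalg.norm(v),3),round(np.degrees(np.arctan2(v[1],v[0])),1)) for v in e])
    if n=='scene':
        c=p['pixels'][120:270,230:410,::-1];cv2.imwrite('pics/c5.png',cv2.resize(c,None,fx=4,fy=4,interpolation=cv2.INTER_CUBIC))
print(toolrel([.531,.0155,.216]))
E
```

```text
time_s: 4.7
position: [0.5309, 0.0145, 0.2846]
ee_rot: [0.858, -0.513, 0.001, -0.001]
force: [-0.5, -0.3, -0.1]
gripper_width: -0.0
time_s: 5.0
position: [0.5331, 0.0161, 0.2826]
ee_rot: [0.859, -0.513, -0.0, 0.0]
force: [0.3, -0.0, -0.5]
gripper_width: 0.0434
[{'location': [0.5304, 0.0158, 0.2191], 'conf': 0.73}]
[0.541191   0.01407441 0.222     ] [(np.float64(0.097), np.float64(118.0)), (np.float64(0.026), np.float64(12.0))]
[{'location': [0.5303, 0.0198, 0.2169], 'conf': 0.67}]
[0.53156127 0.01781718 0.222     ] [(np.float64(0.086), np.float64(-59.0)), (np.float64(0.015), np.float64(-150.0))]
[-0.47112172  1.74813826 67.08557756]
```

View pics/c5.png

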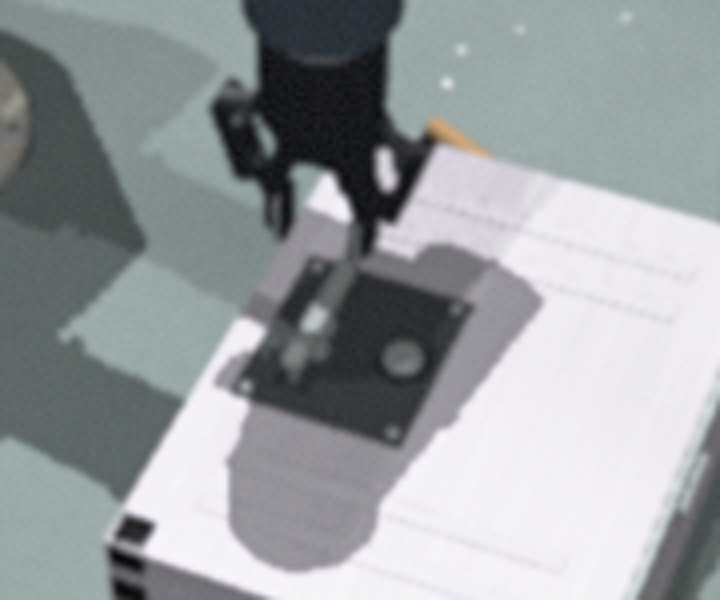

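The open fingers straddle the bar: finger tips at about (300,178) and (321,183), bar centre at about (309,200). Lowering and gripping lightly.

```bash
python3 -m creep '0 1 20 0 0 0; 0 2 45 0 0 0; 0 2 62 0 0 0; 0 2 72 0 0 0;0 2 78 0 0 0; 0 2 78 0 0 0'
python3 -m creep '0 0 0 0 0 0;0 0 0 0 0 0;0 0 0 0 0 0;0 0 0 0 0 0' 1 30
python3 - <<'E'
from h import *
p=snap('scene','s6.png');s=manip.read_state();print(s['force'],s['moment'],s['gripper_width'],s['position'])
c=p['pixels'][120:270,230:410,::-1];cv2.imwrite('pics/c6.png',cv2.resize(c,None,fx=4,fy=4,interpolation=cv2.INTER_CUBIC))
E
```

```text
time_s: 5.9
position: [0.5308, 0.0149, 0.205]
ee_rot: [0.859, -0.513, -0.0, 0.0]
force: [0.4, 0.0, 0.7]
gripper_width: 0.0512
time_s: 6.3
position: [0.5313, 0.0149, 0.2063]
ee_rot: [0.859, -0.513, 0.001, -0.0]
force: [-2.0, 0.0, 4.3]
gripper_width: 0.0202
[-1.56753439  0.06546782  4.70091462] [0.10809924 0.55290784 0.05226436] 0.020797772333641013 [0.53125605 0.01484315 0.20630302]
```

View pics/c6.png

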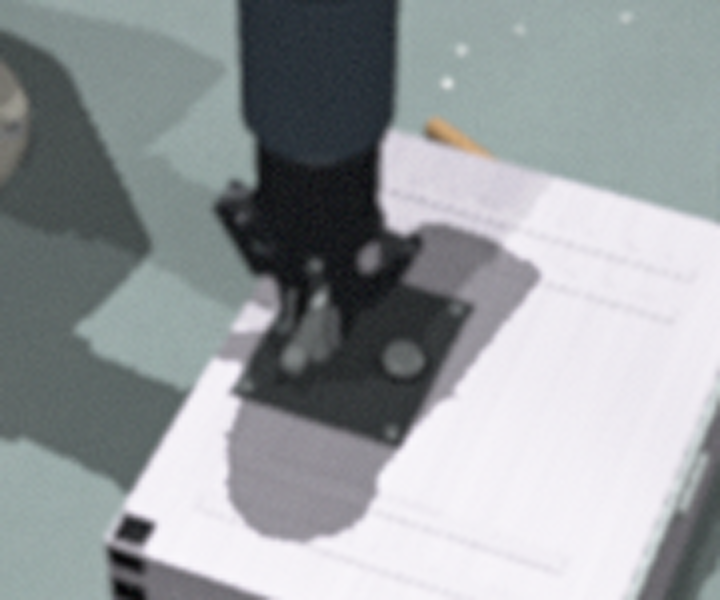

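Width reads 20 mm, so the tips are holding the 22 mm hub under the bar rather than the 14 mm bar. I'll open, raise about 6 mm and grip again.

```bash
python3 -m creep '0 0 0 0 0 0;0 0 0 0 0 0;0 0 -7 0 0 0;0 0 -7 0 0 0' -0.2
python3 -m creep '0 0 0 0 0 0;0 0 0 0 0 0;0 0 0 0 0 0;0 0 0 0 0 0;0 0 0 0 0 0' 1 30
```

```text
time_s: 6.75
position: [0.5314, 0.0148, 0.2132]
ee_rot: [0.859, -0.513, 0.001, -0.0]
force: [-0.3, 0.6, 0.3]
gripper_width: 0.0513
time_s: 7.25
position: [0.531, 0.015, 0.2123]
ee_rot: [0.859, -0.513, 0.0, -0.0]
force: [1.2, 1.6, -0.3]
gripper_width: 0.013
```

Width is 13 mm with almost no vertical force, so the bar is held. Turning clockwise.

```bash
python3 -m creep '0 0 0 0 0 6;0 0 0 0 0 12;0 0 0 0 0 18;0 0 0 0 0 25; 0 0 0 0 0 32; 0 0 0 0 0 39;0 0 0 0 0 45;0 0 0 0 0 45'
python3 -c "
from h import *
s=manip.read_state();print(s['moment'],s['force'],s['joint_pos'])"
```

```text
time_s: 8.05
position: [0.5295, 0.0148, 0.2122]
ee_rot: [-0.597, 0.802, 0.001, -0.001]
force: [-5.9, 1.5, 4.7]
gripper_width: 0.013
[ 0.5105482   1.996671   -0.10673797] [-5.89359178  1.46573667  4.68359603] [ 3.23222368e-01  2.23406888e-01  1.84231781e-02 -7.79714518e-04
 -1.36840664e+00 -6.15179744e-01]
```

```bash
python3 -m creep '0 0 0 0 0 8;0 0 0 0 0 16;0 0 0 0 0 24;0 0 0 0 0 32; 0 0 0 0 0 40; 0 0 0 0 0 42'
python3 -c "
from h import *
s=manip.read_state();print(s['moment'],s['force'],s['joint_pos'])
p=snap('top','t7.png');c=p['pixels'][205:285,255:345,::-1];cv2.imwrite('pics/c7.png',cv2.resize(c,None,fx=6,fy=6,interpolation=cv2.INTER_CUBIC))"
```

```text
time_s: 8.65
position: [0.529, 0.016, 0.2121]
ee_rot: [-0.269, 0.963, 0.001, -0.001]
force: [-7.7, 6.2, 5.1]
gripper_width: 0.0132
[1.94732318 2.97036552 0.16870544] [-7.72227969  6.15502142  5.14195552] [ 0.32411761  0.22307587  0.01862291 -0.00311127 -1.36917425 -1.34861697]
```

View pics/c7.png

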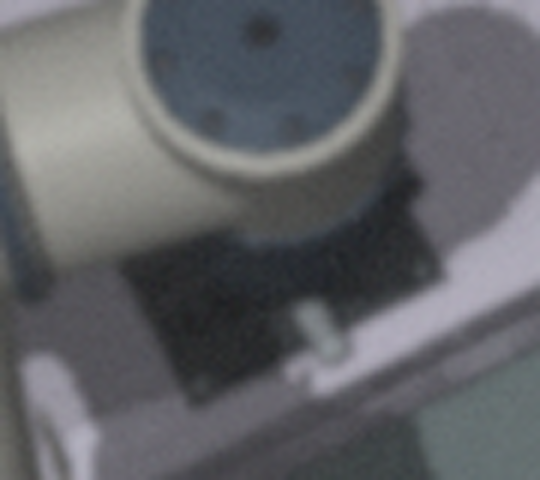

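The bar lies front to back, its front end showing at about (308,260) in the full picture. Releasing now, then going up and back towards the robot.

```bash
python3 -m creep '0 0 0 0 0 0; 0 0 -3 0 0 0; 0 0 -40 0 0 0; 8 0 -88 0 0 0; 48 0 -110 0 0 0; 95 0 -120 0 0 0; 143 0 -120 0 0 0; 190 0 -120 0 0 0' -1
python3 - <<'E'
from h import *
p=snap('scene','s8.png');s=manip.read_state();print(s['force'],s['joint_pos'])
E
```

```text
time_s: 9.5
position: [0.367, -0.0846, 0.3325]
ee_rot: [-0.271, 0.963, -0.0, 0.0]
force: [0.7, -0.9, 0.5]
gripper_width: 0.0854
[-6.22422716 -3.4043265  -2.00929245] [ 1.92261638e-01 -1.18293149e-01 -4.15427796e-02  8.51349688e-04
 -1.64505432e+00 -1.21567417e+00]
```

View pics/s8.png

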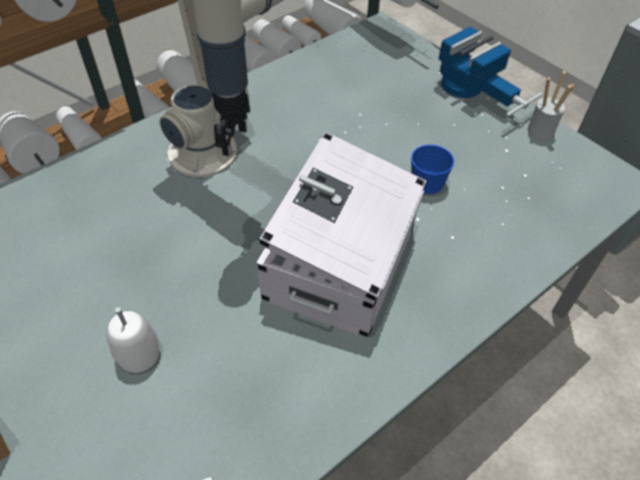

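The lid is lifting, with its front edge near (300,260) and the hand clear. Waiting for it to open fully.

```bash
Z='0 0 0 0 0 0;0 0 0 0 0 0;0 0 0 0 0 0;0 0 0 0 0 0;0 0 0 0 0 0;0 0 0 0 0 0;0 0 0 0 0 0;0 0 0 0 0 0'
python3 -m creep '10 0 0 0 0 0;20 0 0 0 0 0;20 0 0 0 0 0;20 0 0 0 0 0;20 0 0 0 0 0;20 0 0 0 0 0;20 0 0 0 0 0;20 0 0 0 0 0' >/dev/null
python3 -m creep '0 0 0 0 0 0;0 0 0 0 0 0;0 0 0 0 0 0;0 0 0 0 0 0;0 0 0 0 0 0;0 0 0 0 0 0;0 0 0 0 0 0;0 0 0 0 0 0' >/dev/null
python3 -m creep '0 0 0 0 0 0;0 0 0 0 0 0;0 0 0 0 0 0;0 0 0 0 0 0;0 0 0 0 0 0;0 0 0 0 0 0;0 0 0 0 0 0;0 0 0 0 0 0' >/dev/null
python3 -m creep '0 0 0 0 0 0;0 0 0 0 0 0;0 0 0 0 0 0;0 0 0 0 0 0;0 0 0 0 0 0;0 0 0 0 0 0;0 0 0 0 0 0;0 0 0 0 0 0' >/dev/null
python3 -m creep '0 0 0 0 0 0;0 0 0 0 0 0;0 0 0 0 0 0;0 0 0 0 0 0;0 0 0 0 0 0;0 0 0 0 0 0;0 0 0 0 0 0;0 0 0 0 0 0' >/dev/null
python3 -m creep '0 0 0 0 0 0;0 0 0 0 0 0;0 0 0 0 0 0;0 0 0 0 0 0;0 0 0 0 0 0;0 0 0 0 0 0;0 0 0 0 0 0;0 0 0 0 0 0' >/dev/null
python3 -m creep '0 0 0 0 0 0;0 0 0 0 0 0;0 0 0 0 0 0;0 0 0 0 0 0;0 0 0 0 0 0;0 0 0 0 0 0;0 0 0 0 0 0;0 0 0 0 0 0' >/dev/null
python3 -m creep '0 0 0 0 0 0;0 0 0 0 0 0;0 0 0 0 0 0;0 0 0 0 0 0;0 0 0 0 0 0;0 0 0 0 0 0;0 0 0 0 0 0;0 0 0 0 0 0'
python3 - <<'E'
from h import *
p=snap('scene','s9.png');q=None
for t in ['mixing_bowl','plaster_cast','spatula','latch_plate','t_handle']: print(t,manip.place_of(t,p)[:1])
E
python3 -m creep '0 0 0 0 0 0;0 0 0 0 0 0;0 0 0 0 0 0;0 0 0 0 0 0;0 0 0 0 0 0;0 0 0 0 0 0;0 0 0 0 0 0;0 0 0 0 0 0'
python3 - <<'E'
from h import *
a=cv2.imread('pics/s9.png');p=snap('scene','s10.png');b=p['pixels'][:,:,::-1]
d=cv2.absdiff(a,b).max(2)[120:345,240:440];print('diff lid area',d.mean(),np.percentile(d,99.5),d.max())
t=snap('top','t10.png')
for n in ['mixing_bowl','plaster_cast','spatula']: print(n,manip.place_of(n,t)[:1])
# expected plate point at lid=.95 (plate on handle axis)
yaw=np.radians(28.3);hx=np.array([.531,.0165])
for th in (.85,.95):
    v=np.array([-251,30]);c,s=np.cos(th),np.sin(th)
    x=156+v[0]*c+v[1]*s; z=167-v[0]*s+v[1]*c
    print(th,hx+(x+95)/1000*np.array([np.cos(yaw),np.sin(yaw)]),z)
E
```

```text
time_s: 15.95
position: [0.3514, -0.0943, 0.3323]
ee_rot: [-0.27, 0.963, 0.0, -0.0]
force: [0.2, -0.3, 0.2]
gripper_width: 0.0859
mixing_bowl [{'location': [0.5447, 0.4795, 0.0011], 'conf': 0.8}]
plaster_cast [{'location': [0.5237, -0.5118, -0.0006], 'conf': 0.93}]
spatula [{'location': [0.6759, 0.0999, 0.3469], 'conf': 0.49}]
latch_plate [{'location': [0.6435, 0.0838, 0.3885], 'conf': 0.77}]
t_handle [{'location': [0.6557, 0.0812, 0.3982], 'conf': 0.55}]
time_s: 17.05
position: [0.3514, -0.0943, 0.3323]
ee_rot: [-0.27, 0.963, -0.0, 0.0]
force: [-0.5, 0.1, 0.5]
gripper_width: 0.0852
diff lid area 2.3020444444444443 7.0 14
mixing_bowl [{'location': [0.5474, 0.4765, -0.0005], 'conf': 0.77}]
plaster_cast [{'location': [0.5211, -0.514, -0.0011], 'conf': 0.71}]
spatula [{'location': [0.3733, 0.3433, 0.0023], 'conf': 0.7}]
0.85 [0.62598822 0.06764589] 375.37087606676295
0.95 [0.64493378 0.07784702] 388.6177843860494
```

View pics/s10.png

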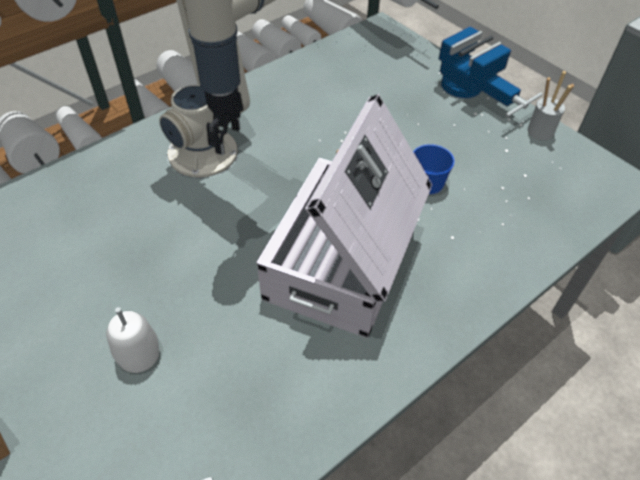

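The lid is fully open and at rest. The plate was found at (0.6435, 0.084, 0.3885), and 0.95 rad predicts (0.645, 0.078, 0.389). The handle is still out and turned, and the bystanders haven't moved.

```bash
python3 -c "
from cell import manip
print(manip.close_job())"
```

```text
the job is handed in; nothing more can be done
None
```

I opened the chest and handed the job in at about 17 s of the 45 s allowed; no verdict was reported. I pressed the button with shut fingers until the T-handle popped, turned the bar 87° clockwise, released it and pulled back towards the robot while the lid rose.

**Last checks, all passed:**
- **Lid:** the latch plate was within about 6 mm of where 0.95 rad predicts. Pictures about 1 s apart showed only noise in the lid area, so it is at rest.
- **Handle:** it still shows out and turned in the last picture. I did not measure its angle or height again after letting go.
- **Bowl, cast and spatula:** all within about 4 mm of their starting places, seen from the top camera.
- **Robot:** the hand is well clear of everything, with no contact force.

**What disagreed on the way:**
- The first grip closed on the 22 mm hub (20 mm width) instead of the 14 mm bar, so I opened, rose 7 mm and gripped again.
- In the last scene-camera picture the network placed the spatula on the open lid, with a confidence of 0.49. I took that as a false report, because the top camera found it in its place.

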